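Clamp a tube in a yoke vise with its removable crank

ROBOT

A 6-joint arm with a two-finger parallel gripper is mounted at the origin on the work surface. World frame = base frame: x ahead of the robot, y to its left, z up, the work surface at z = 0. Lengths are in m, angles in degrees, forces in N, time in s.
With the tool pointing down it reaches from about 0.25 to 0.725 m from the base axis. Payload 9.7 kg.
Tool frame: the origin (TCP) lies between the finger pads; the fingertips stand 11 mm ahead of it and the grasp point (between the pads) lies 8 mm behind it; y points along the fingers, x is the direction in which the jaws open and shut, and the axes are right-handed (so a half turn about y gives the same grasp; the last joint's range is limited). The gripper opens to 85 mm and grips with 20 to 120 N. Pads are 22 mm wide; open, the fingers measure 114 mm over their backs; the gripper's body (76 mm by 85 mm) begins 54 mm behind the grasp point. The pads swing forward as they close: fully open they stand 13 mm farther back than shut.
Start: joints at [63.827, 4.979, 10.078, 95.1, 0, 90], TCP at [0.243, 0.494, 0.242] pointing down, gripper open.
Joint ranges: [-179.16, 179.16], [-48.56, 103.87], [-65.8, 70.77], [-126.05, 130.52], [-82.76, 87.17], [-180, 180]. Speed limits (degrees/s): [127.2, 127.2, 147.25, 180, 180, 180].

INTERFACE

Orientations are given as [roll, pitch, yaw] about the fixed x, y, z axes, in that order (R = Rz(yaw) Ry(pitch) Rx(roll)).
In Python, from workcell import bot, vision gives the robot as it stands. The module is installed in compiled form; this text tells all that it offers.
- The arm moves only by the shell command python3 -m crank 'ROWS' [OPENING] [FORCE]. ROWS is text: rows parted by semicolons, each of 6 numbers parted by spaces: the shift along the tool's x, y, z in m, then the turn, a rotation vector about the tool's x, y, z in rad. A call has 1 to 8 rows; each row is the pose to reach, as a shift and turn from the pose commanded when the call began, along the tool's axes at that moment; what a row does not reach only later rows make up. A row lasts 1/10 s, in which the tool goes at most 50 mm and 8.59 degrees, less where a joint would pass 70% of its speed; a pose out of reach is approached as far as the arm can. A call with a gripper value outside its range is refused whole. OPENING is the gripper's target within -1 to 1 (shut at 1, half-way at 0, fully open at -1), set as the call begins (- or left out, the last holds). The fingers move at their own pace and stop on an object; FORCE is the grip in N (left out, the last holds). Time passes only in rows, so rows that repeat a pose let the fingers close. It gives the time, the measured TCP pose, the force and the opening at its end, in the units of the state.
- bot.get_obs(): the state, without advancing time (a new reading comes with each control period).
- vision.camera(name): name is "scene" or "side" or "wrist"; returns the picture (384x512x3 uint8, red, green, blue); there is no depth.
- vision.get_calibration(name): a dict with "fx", "fy", "cx", "cy" (pixels), "rvec" (rotation vector, rad) and "tvec" (3), from world to camera coordinates, as OpenCV has them. Camera axes: x right, y down, z forward; pixel columns grow to the right and rows downward; lengths in m; the calibration is good to about 2 mm. A picture is of the moment at which its call begins: read the wrist's pose just before it. get_calibration takes no time and is no camera call; for the wrist camera it gives the pose at the moment of the call.
- bot.job_done(): hands the job in, once; it reports no verdict.
The state is a dict: "time": time; "q": joint angles; "qd": joint speeds; "joint_efforts": joint torques, N m; "ee_pos": TCP position; "tcp_rot": TCP orientation; "wrist_force": force on the tool from outside, world axes, zero at the start; "torque": the same for the moment, N m; "opening": finger opening in m.
Only numpy, scipy, OpenCV 4.12 (cv2) and the standard library are available. Lean on these libraries where they do the work, as an engineer would, in place of code of your own. Each camera call takes 0.05 s, during which the arm holds its last target. There are 200 camera calls.

TASK

Clamp the steel tube in the yoke vise ready for grinding: take the loose crank out of the tray, seat it fully down on the square end of the vise screw (the crank must line up with the square to drop on) and turn it clockwise until the jaw grips the tube firmly. The tube is thin-walled, so stop once the handle has gone clearly heavy and do not crush it. Then lift the crank off and lay it flat in the tray again without dropping it, leaving the tube in the vise and the grinding disc, the steel offcut and the tin where they are.

Things in the scene. Friction and masses are not known exactly. Their poses are not given: they have to be found in the camera images.
- crank: The loose crank of dark forged steel, 0.35 kg: a square hub 28 x 28 mm, 42 mm tall, with a square socket in its underside; a flat arm 20 mm wide, 10 mm thick, level with the underside; an upright handle near the arm's end. Lies in the tray at the start, socket down, handle up. Origin at the socket's mouth (as crank_socket); x along the arm from hub to handle, z up.
- crank_hub (a point): Centre of the crank's hub, 21 mm above the crank's underside (the hub's sides are free all round but for the arm on its +x side, up to 10 mm above the underside). Axes as the crank's.
- crank_knob (a point): Middle of the crank's handle: an upright black plastic cylinder, 24 mm diameter, 60 mm tall, that spins freely on its pin. 75 mm from the hub's axis along the arm and 42 mm above the crank's underside; the handle reaches from 12 to 72 mm above the underside. Axes as the crank's.
- crank_socket (a point): Centre of the mouth of the crank's square socket, in the plane of its underside, 21 mm below crank_hub. The socket is 15.4 mm wide, sides parallel to the hub's sides, with a 1.5 mm bevel round the mouth, and 30 mm deep; on the shaft it has some 0.1 rad of play either way. Axes as the crank's.
- vise: Blue cast yoke vise bolted to the bench: base 130 x 170 mm, V-shaped lower jaw, yoke with two legs and a cross-piece 36 x 112 mm, its top 185 mm above the bench. Origin on the bench under the screw's axis; x along the tube, z up. The upright screw turns in the cross-piece without rising or sinking; clockwise seen from above lowers the upper jaw, 8 mm a turn, 0.4 to 0.95 turn to meet the tube.
- shaft_top (a point): Centre of the top of the screw's square end: bright steel, 14 x 14 mm, bevelled top edges, 26 mm tall. This point is fixed to the vise and has the vise's axes, so it does not tell the angle of the square, which differs from start to start: it is seen from above, or felt by turning the crank under 5 to 10 N until it drops on. The screw is stiff (0.5 Nm either way) and stays put; its end is greased.
- shaft_seat (a point): Centre of the top of the round collar under the square end, 26 mm diameter, 26 mm below shaft_top and 8 mm above the cross-piece. The crank is fully home when its underside rests on it. Axes as the vise's.
- jaw: Dark steel upper jaw, an inverted V. Origin on the screw's axis at the bottom of the V, 30 mm above the tube's axis when the jaw meets the tube. Push on the handle along its circle: 7 N moving, about 2 N at rest, while the jaw runs free; it grows evenly from where the jaw meets the tube. 10 to 14 N standing on it (1 to 1.7 rad further on) is firm; over about 18 N the tube is crushed. It stays clamped when the handle is let go.
- tube: The thin-walled steel tube lying in the vise, 42 mm diameter, 300 mm long, 0.45 kg, its axis level, along its x. Origin at its middle, 75 mm above the bench. It lies loose in the V until it is clamped.
- tray: Shallow open sheet-metal tray fixed to the bench, 210 mm (x) by 340 mm (y), 30 mm high, walls and floor 3 mm thick. Origin on the bench under its centre. The crank lies in its -y half, the grinding disc in its +y half.
- disc: Dark grinding disc lying in the tray, 125 mm diameter, 7 mm thick, 0.19 kg. Origin at the centre of its underside. To be left alone.
- offcut: Flat steel offcut 50 x 150 x 8 mm lying on the bench. Origin at the centre of its underside. To be left alone.
- tin: Plain steel tin, 66 mm diameter, 45 mm tall, standing on the bench. Origin at the centre of its underside. To be left alone.
Mind the look-alikes: they are no part of the job. There is more than one size of the vise; the job needs the smaller.

How it is judged (in metres and radians):
On the way, in this order (a step that is already met when the one before it is completed fails the run):
1. the crank sits fully home on the square end of the screw (horizontal distance between crank_socket and shaft_seat below 0.004 m and z of crank_socket in the frame of vise below 0.198 m and angle between crank_socket's own z axis and vertical below 0.25 rad), for 0.2 s.
2. with the crank on, the jaw bears on the tube with more than 150 N (all of step 1 and contact force between jaw and tube above 150 N), for 0.2 s.
At the end, for the whole second after the job is handed in: The jaw still bears on the tube in the vise with more than 150 N; the crank lies flat (within 0.1 rad) and still on the tray's floor (its hub's centre less than 30 mm above the bench), handle up, hub and handle both inside the tray's walls, released (contact force between jaw and tube above 150 N and x of crank_hub in the frame of tray between -0.095 and 0.095 m and y of crank_hub in the frame of tray between -0.16 and 0.16 m and x of crank_knob in the frame of tray between -0.095 and 0.095 m and y of crank_knob in the frame of tray between -0.16 and 0.16 m and z of crank_hub in the frame of tray below 0.03 m and angle between crank_hub's own z axis and vertical below 0.1 rad and linear speed of crank below 0.02 m/s); the robot touches nothing.
It fails at once if the tube is crushed: the jaw bears on it with more than 1000 N (contact force between jaw and tube above 1000 N).
It fails at once if the tube is shoved more than 15 mm along or out of the vise (distance of tube from where it was at the start of the episode above 0.015 m).
It fails at once if the crank is dropped or slammed into the tray: more than 60 N between them (contact force between crank and tray above 60 N).
It fails at once if the grinding disc, the offcut or the tin is moved more than 20 mm (distance of any of disc, offcut, tin from where it was at the start of the episode above 0.02 m).
It also fails if it takes over 72 s, if anything falls off the work surface, if the arm or the gripper's body presses on something with over 40 N, if the wrist force passes 120 N, or if a joint passes its speed limit or range.

## Working session

There is one attempt and no reset: what is moved stays moved. The work goes in short steps, Python scripts to look and compute and a shell command to move; the robot and the scene stay as the last step left them, time stands still between calls to the robot, and variables do not carry over. Pictures are saved under pics/ and viewed, about 8 in all and at most 12, crops included, and the job is handed in when it is done.

```bash
mkdir -p pics; ls; python3 - <<'E'
from workcell import bot, vision
import cv2
o=bot.get_obs();print({k:o[k] for k in ('time','ee_pos','tcp_rot','wrist_force','opening')})
a=vision.camera("scene");b=vision.camera("side");
cv2.imwrite("pics/s0.png",a[:,:,::-1]);cv2.imwrite("pics/d0.png",b[:,:,::-1])
for n in("scene","side","wrist"):print(n,vision.get_calibration(n))
E
```

```text
pics
{'time': 0.0, 'ee_pos': array([0.24250211, 0.49341681, 0.24158347]), 'tcp_rot': array([-8.99989618e+01,  7.63453973e-02,  6.38251220e+01]), 'wrist_force': array([0.88473524, 0.37884585, 0.33010093]), 'opening': 0.08544035617389364}
scene {'fx': 442.1959845518232, 'fy': 442.1959845518232, 'cx': 251.58531724135366, 'cy': 187.27115919576403, 'rvec': array([ 1.00897745,  2.41001292, -1.08853808]), 'tvec': array([ 0.34241375, -0.10615399,  1.45620921])}
side {'fx': 459.60663335657756, 'fy': 459.60663335657756, 'cx': 258.27605642083887, 'cy': 190.79883803284548, 'rvec': array([ 2.23219999, -0.12474851,  0.06998629]), 'tvec': array([-0.4836912 ,  0.16573959,  1.36624805])}
wrist {'fx': 279.13682623018246, 'fy': 279.13682623018246, 'cx': 252.23749921142095, 'cy': 192.0350350284015, 'rvec': array([-2.42631081, -1.50853398, -0.24578719]), 'tvec': array([-0.55112938, -0.04041696,  0.38009159])}
```

View pictures.

View pics/s0.png

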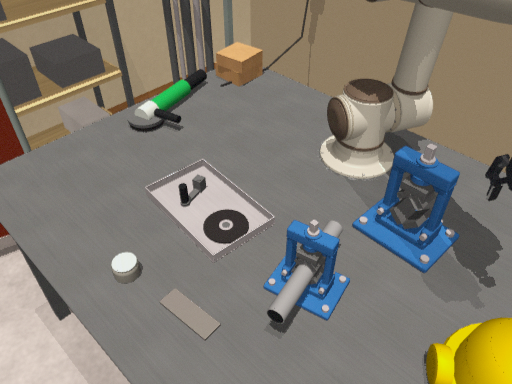

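View pics/d0.png

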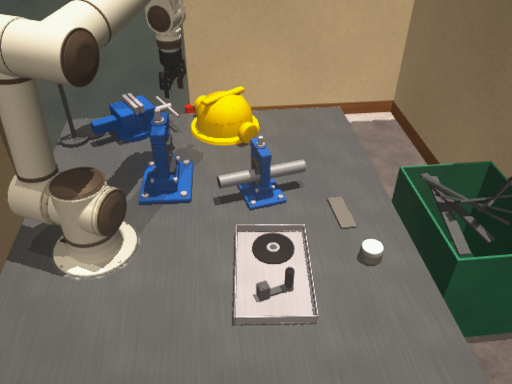

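The scene view shows the small vise with the tube (shaft top near 314,225), the crank in the tray (hub about 200,181, knob top 183,185). In the side view the shaft top is near (260,140), hub (263,287) and knob (290,270).

```bash
cat >h.py <<'E'
from workcell import bot, vision
import numpy as np, cv2
def cal(n):
    c=vision.get_calibration(n) if isinstance(n,str) else n
    return np.array([[c['fx'],0,c['cx']],[0,c['fy'],c['cy']],[0,0,1]]),cv2.Rodrigues(c['rvec'])[0],np.array(c['tvec'])
def ray(n,p):
    K,R,t=cal(n); d=R.T@np.linalg.inv(K)@[p[0],p[1],1]; return -R.T@t,d/np.linalg.norm(d)
def plane(n,p,z):
    o,d=ray(n,p); return o+d*(z-o[2])/d[2]
def tri(obs):
    A=np.zeros((3,3));b=np.zeros(3)
    for n,p in obs:
        o,d=ray(n,p);M=np.eye(3)-np.outer(d,d);A+=M;b+=M@o
    return np.linalg.solve(A,b)
def px(n,P):
    K,R,t=cal(n);q=K@(R@P+t);return q[:2]/q[2]
np.set_printoptions(precision=4,suppress=True)
E
python3 - <<'E'
from h import *
for n,p,z in [('scene',(314,224),.219),('side',(260,140),.219),('scene',(200,180),.045),('side',(263,286),.045),('scene',(183,184),.075),('side',(290,269),.075)]:
    print(n,p,plane(n,p,z))
for a,b in [((314,224),(260,140)),((200,180),(263,286)),((183,184),(290,269))]: print(tri([('scene',a),('side',b)]))
print('tube side ends',plane('side',(221,181),.075),plane('side',(302,167),.075))
print('tube scene ends',plane('scene',(277,312),.075),plane('scene',(335,229),.085))
print('tray corners side',[plane('side',p,.03) for p in ((236,226),(308,226),(234,320),(316,319))])
print('tray corners scene',[plane('scene',p,.03) for p in ((147,188),(203,160),(273,214),(218,248))])
print('disc',plane('side',(273,247),.01),'offcut',plane('side',(341,212),.008),'tin',plane('side',(372,245),.045))
E
```

```text
scene (314, 224) [0.5184 0.217  0.219 ]
side (260, 140) [0.513  0.1921 0.219 ]
scene (200, 180) [ 0.4716 -0.2275  0.045 ]
side (263, 286) [ 0.4711 -0.2414  0.045 ]
scene (183, 184) [ 0.537  -0.2198  0.075 ]
side (290, 269) [ 0.5448 -0.2176  0.075 ]
[0.5132 0.2112 0.2089]
[ 0.4697 -0.2343  0.0384]
[ 0.5416 -0.2181  0.0774]
tube side ends [0.3852 0.1852 0.075 ] [0.6637 0.2356 0.075 ]
tube scene ends [0.6562 0.2443 0.075 ] [0.387  0.1926 0.085 ]
tray corners side [array([0.42  , 0.0124, 0.03  ]), array([ 0.6378, -0.0111,  0.03  ]), array([ 0.3889, -0.3273,  0.03  ]), array([ 0.5899, -0.3466,  0.03  ])]
tray corners scene [array([ 0.593 , -0.3255,  0.03  ]), array([ 0.3916, -0.3092,  0.03  ]), array([0.4142, 0.0113, 0.03  ]), array([ 0.6012, -0.0059,  0.03  ])]
disc [ 0.5226 -0.0687  0.01  ] offcut [0.7637 0.0668 0.008 ] tin [ 0.7998 -0.1259  0.045 ]
```

```bash
cat >>h.py <<'E'
from scipy.spatial.transform import Rotation as Ro
def st():
    o=bot.get_obs();return np.array(o['ee_pos']),Ro.from_euler('xyz',o['tcp_rot'],degrees=True),o
def goal(p,yaw):
    "tool-frame shift and turn to reach TCP p, pointing down, tool x at yaw (deg)"
    e,R,o=st();T=Ro.from_euler('xyz',[-90,0,yaw],degrees=True)
    print('shift',R.inv().apply(np.array(p)-e),'turn',(R.inv()*T).as_rotvec(),'from',e,o['tcp_rot'],'q',np.array(o['q']))
E
python3 - <<'E'
from h import *
e,R,o=st()
K,Rc,t=cal('wrist');c=-Rc.T@t
print('cam in tool',R.inv().apply(c-e),'axis in tool',R.inv().apply(Rc.T[:,2]),'cam right in tool',R.inv().apply(Rc.T[:,0]))
goal((.515,.207,.34),10)
E
```

```text
cam in tool [ 0.0013 -0.1316  0.0815] axis in tool [ 0.0006  0.9483 -0.3174] cam right in tool [ 1.     -0.0012 -0.0015]
shift [-0.137  -0.0982 -0.3709] turn [ 0.0006  0.9395 -0.0011] from [0.2425 0.4934 0.2417] [-90.0018   0.0688  63.8296] q [63.8283  5.0067 10.038  95.1002 -0.0018 89.9988]
```

```bash
python3 -m crank '0 -.05 0 0 0.1 0;0 -.1 0 0 .23 0;-.02 -.1 -.05 0 .36 0;-.04 -.1 -.1 0 .49 0;-.06 -.1 -.15 0 .62 0;-.08 -.1 -.2 0 .75 0;-.1 -.1 -.25 0 .88 0;-.11 -.1 -.3 0 .94 0'
python3 -c "
from h import *
goal((.515,.207,.32),10)"
```

```text
time: 0.9
ee_pos: [0.4488, 0.2735, 0.3425]
tcp_rot: [-90.0, -0.0, 9.7]
wrist_force: [0.2, 0.1, -0.1]
opening: 0.0854
shift [ 0.0541  0.0225 -0.0768] turn [-0.0001 -0.0054  0.0002] from [0.4488 0.2735 0.3425] [-89.9933  -0.0101   9.6911] q [ 31.3635   5.2574  21.8194 106.5502   0.0025 111.6724]
```

```bash
python3 -m crank '.03 .01 -.04 0 0 0;.054 .022 -.077 0 0 0;.054 .022 -.077 0 0 0;.054 .022 -.077 0 0 0'
python3 - <<'E'
from h import *
e,R,o=st();c=vision.get_calibration('wrist');a=vision.camera('wrist')
np.save('w1.npy',a);import pickle;pickle.dump(c,open('w1.pkl','wb'))
print(e,o['tcp_rot'],px(c,np.array([.515,.207,.219])))
cv2.imwrite('pics/w1.png',cv2.resize(a[:,:,::-1],(768,576),interpolation=cv2.INTER_CUBIC))
E
```

```text
time: 1.3
ee_pos: [0.5149, 0.2082, 0.3194]
tcp_rot: [-90.0, 0.1, 9.8]
wrist_force: [-1.3, 0.2, -0.3]
opening: 0.0855
[0.5149 0.2082 0.3194] [-90.0113   0.1062   9.8374] [251.3462 198.831 ]
```

View pics/w1.png

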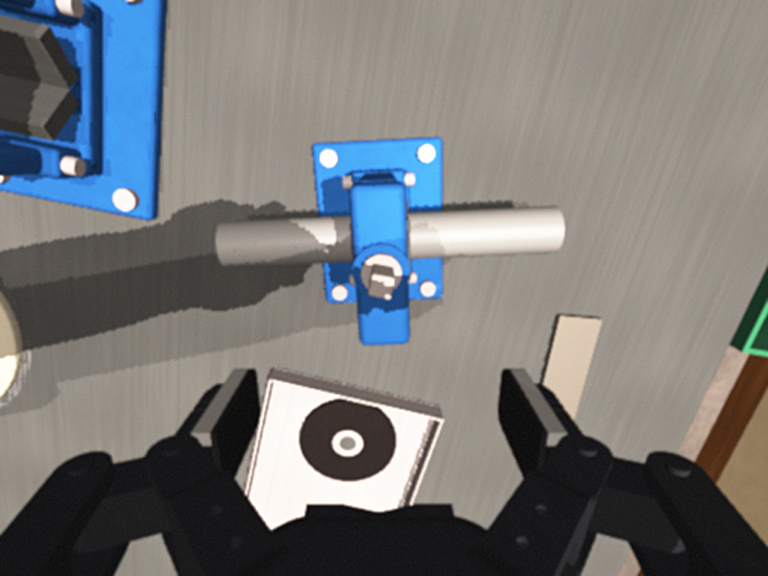

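The wrist view shows the shaft's square top at about (384,281)/1.5 above the collar, tube level along image x; zooming in for the square's angle.

```bash
python3 - <<'E'
from h import *
a=np.load('w1.npy')[168:212,234:278];cv2.imwrite('pics/w1c.png',cv2.resize(a[:,:,::-1],None,fx=12,fy=12,interpolation=cv2.INTER_CUBIC))
E
```

```text
(no output)
```

View pics/w1c.png

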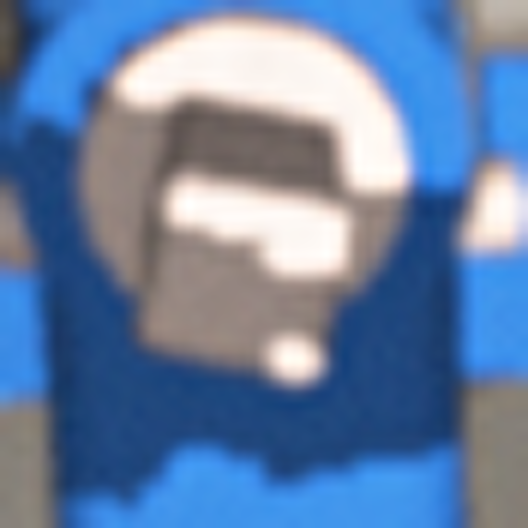

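```bash
python3 - <<'E'
from h import *
import pickle
c=pickle.load(open('w1.pkl','rb'))
f=lambda u,v:plane(c,((u+.5)/12-.5+234,(v+.5)/12-.5+168),.219)
P=[f(*p) for p in((168,180),(352,200),(328,378),(140,347))]
for i in range(4):
    d=P[(i+1)%4]-P[i];print(P[i],np.linalg.norm(d),np.degrees(np.arctan2(d[1],d[0]))%90)
print(np.mean(P,0))
# collar circle centre z=.193
print(plane(c,((245+.5)/12-.5+234,(178+.5)/12-.5+168),.193))
# tube ends from full picture
for z in(.075,):print(plane(c,(218/1.5,244/1.5),z),plane(c,(563/1.5,229/1.5),z))
# crank view goal: above hub, tool x at crank -y
goal((.475,-.232,.20),-78)
E
```

```text
[0.5092 0.2212 0.219 ] 0.013388251825436926 3.3014358958936256
[0.5226 0.222  0.219 ] 0.013784536054425965 3.0777413970617573
[0.5233 0.2082 0.219 ] 0.014034390754248074 89.84612867236416
[0.5093 0.2083 0.219 ] 0.012956145394464507 0.31750501785757024
[0.5161 0.2149 0.219 ]
[0.5161 0.2148 0.193 ]
[0.3709 0.1829 0.075 ] [0.6776 0.2497 0.075 ]
shift [-0.1148  0.1202 -0.4277] turn [ 0.0004  1.5347 -0.0007] from [0.5144 0.209  0.3202] [-89.9921   0.0409   9.932 ] q [ 22.1092   8.4369  22.7116 104.3131   0.0163 102.1772]
```

```bash
python3 -m crank '-.01 -.02 -.04 0 .14 0;-.02 -.02 -.085 0 .28 0;-.035 -.02 -.13 0 .42 0;-.05 -.02 -.175 0 .56 0;-.06 0 -.22 0 .7 0;-.07 .02 -.265 0 .84 0;-.08 .04 -.31 0 .98 0;-.095 .06 -.355 0 1.12 0'
python3 -c "
from h import *
goal((.475,-.232,.20),-78)"
```

```text
time: 2.15
ee_pos: [0.4827, -0.1553, 0.2611]
tcp_rot: [-89.9, -0.1, -54.4]
wrist_force: [0.8, -0.7, 0.3]
opening: 0.0853
shift [ 0.0578  0.0611 -0.051 ] turn [-0.0013  0.412   0.0009] from [ 0.4827 -0.1553  0.2611] [-89.9381  -0.0626 -54.3917] q [-17.839   -0.5558   6.4705  96.9391   0.0124 126.5527]
```

```bash
python3 -m crank '.02 .02 -.02 0 .14 0;.04 .04 -.04 0 .28 0;.058 .061 -.051 0 .412 0;.058 .061 -.051 0 .412 0;.058 .061 -.051 0 .412 0'
python3 - <<'E'
from h import *
import pickle
e,R,o=st();c=vision.get_calibration('wrist');a=vision.camera('wrist')
np.save('w2.npy',a);pickle.dump(c,open('w2.pkl','wb'));print(e,o['tcp_rot'])
cv2.imwrite('pics/w2.png',cv2.resize(a[:,:,::-1],(768,576),interpolation=cv2.INTER_CUBIC))
E
```

```text
time: 2.65
ee_pos: [0.4755, -0.2308, 0.2006]
tcp_rot: [-90.0, 0.0, -77.6]
wrist_force: [0.3, 0.7, 0.6]
opening: 0.0851
[ 0.4755 -0.2308  0.2006] [-89.9976   0.0203 -77.6351]
```

View pics/w2.png

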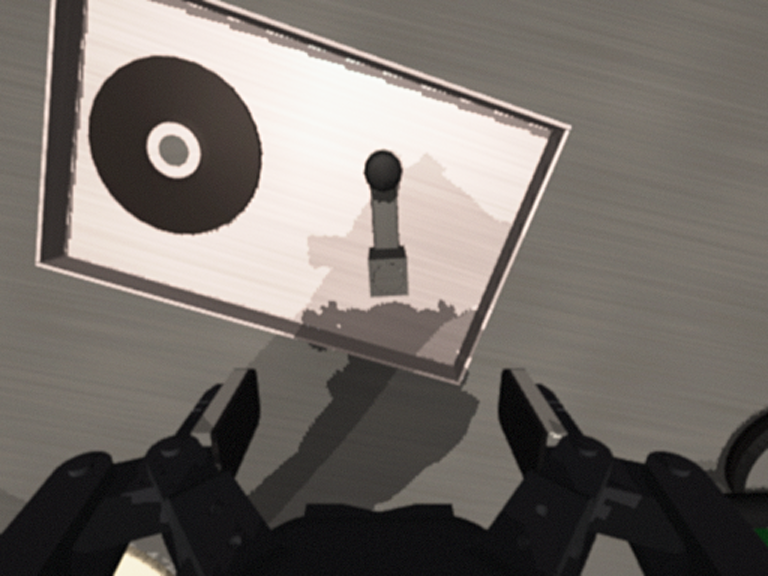

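The hub top is a quad at about (369,259)-(408,295), the knob top at (383,170), tray corners at (570,127), (462,383), (38,263).

```bash
python3 - <<'E'
from h import *
import pickle
c=pickle.load(open('w2.pkl','rb'));s=1/1.5
f=lambda p,z:plane(c,((p[0]+.5)*s-.5,(p[1]+.5)*s-.5),z)
P=[f(p,.045) for p in((369,259),(406,257),(408,294.5),(371,297))]
for i in range(4):
    d=P[(i+1)%4]-P[i];print(P[i],np.linalg.norm(d),np.degrees(np.arctan2(d[1],d[0])))
h=np.mean(P,0);k=f((383,169),.075);d=k-h;print('hub',h,'knob',k,np.hypot(*d[:2]),np.degrees(np.arctan2(d[1],d[0])))
T=[f(p,.03) for p in((570,127),(462,383),(38,263))];print(T,np.linalg.norm(T[1]-T[0]),np.linalg.norm(T[2]-T[1]),(T[0]+T[2])/2,np.degrees(np.arctan2(*(T[0]-T[1])[1::-1])))
goal((h[0],h[1],.039),-76.5)
E
```

```text
[ 0.482 -0.221  0.045] 0.026156758409730717 -74.51698770215576
[ 0.489  -0.2462  0.045 ] 0.028101724607801824 -163.57020214817283
[ 0.4621 -0.2542  0.045 ] 0.026969692444974682 106.40462126115764
[ 0.4544 -0.2283  0.045 ] 0.028533766708975988 14.790037621842362
hub [ 0.4719 -0.2374  0.045 ] knob [ 0.5452 -0.2169  0.075 ] 0.07609551843160187 15.637307781131305
[array([ 0.5967, -0.335 ,  0.03  ]), array([ 0.3916, -0.3179,  0.03  ]), array([0.4225, 0.0194, 0.03  ])] 0.20581716213451487 0.33863481213617197 [ 0.5096 -0.1578  0.03  ] -4.7776813446652175
shift [ 0.0057  0.1623 -0.0054] turn [-0.001  -0.0192  0.0005] from [ 0.4758 -0.2307  0.2013] [-89.9415  -0.0256 -77.5992] q [-25.8719   1.3295   1.7181  90.3268   0.0161 141.7273]
```

```bash
python3 -m crank '.0057 .04 -.0052 0 -.054 0;.0057 .08 -.0052 0 -.054 0;.0057 .12 -.0052 0 -.054 0;.0057 .15 -.0052 0 -.054 0;.0057 .17 -.0052 0 -.054 0;.0057 .179 -.0052 0 -.054 0;.0057 .179 -.0052 0 -.054 0'
python3 -m crank '0 0 0 0 0 0;0 0 0 0 0 0;0 0 0 0 0 0;0 0 0 0 0 0;0 0 0 0 0 0;0 0 0 0 0 0;0 0 0 0 0 0;0 0 0 0 0 0' 1 60
python3 -c "
from h import *
goal((.4719,-.2374,.32),-74.5);print(st()[2]['torque'])"
```

```text
time: 3.4
ee_pos: [0.4718, -0.2376, 0.0213]
tcp_rot: [-90.0, 0.0, -74.6]
wrist_force: [0.7, 0.7, 1.6]
opening: 0.0852
time: 4.2
ee_pos: [0.4718, -0.2388, 0.022]
tcp_rot: [-89.9, -0.0, -74.7]
wrist_force: [-0.7, 0.4, 5.4]
opening: 0.0273
shift [-0.0011 -0.298   0.0007] turn [-0.001  -0.0038  0.0007] from [ 0.4718 -0.2388  0.022 ] [-89.9443  -0.0407 -74.7154] q [-26.8461   3.7043 -15.7664  70.4607   0.0072 137.8693]
[0.2594 0.1545 0.0536]
```

```bash
python3 -m crank '0 -.01 0 0 0 0;0 -.04 0 0 0 0;0 -.08 0 0 0 0;0 -.12 0 0 -.1 0;0 -.17 0 0 -.22 0;0 -.22 0 0 -.35 0;0 -.26 0 0 -.48 0;0 -.28 0 0 -.6 0'
python3 -c "
from h import *
goal((.516,.2149,.29),2)"
```

```text
time: 5.0
ee_pos: [0.4715, -0.2387, 0.3055]
tcp_rot: [-90.0, -0.2, -40.0]
wrist_force: [0.5, 0.5, -2.9]
opening: 0.0274
shift [-0.2578  0.0148  0.3759] turn [ 0.0007 -0.7337  0.0043] from [ 0.4715 -0.2387  0.3055] [-89.9508  -0.2405 -40.0406] q [-26.8478   3.7013  15.8644 101.9177  -0.007  103.1927]
```

```bash
python3 -m crank '-.02 0 .03 0 -.08 0;-.045 0 .065 0 -.17 0;-.07 0 .1 0 -.26 0;-.095 0 .14 0 -.35 0;-.12 0 .18 0 -.44 0;-.15 0 .22 0 -.53 0;-.18 0 .26 0 -.62 0;-.21 .005 .306 0 -.71 0'
python3 -c "
from h import *
goal((.516,.2149,.27),2)"
```

```text
time: 5.8
ee_pos: [0.5082, 0.1274, 0.2976]
tcp_rot: [-90.0, -0.1, 0.6]
wrist_force: [1.1, 0.3, -3.7]
opening: 0.0271
shift [0.0086 0.0276 0.0874] turn [-0.     -0.0253  0.001 ] from [0.5082 0.1274 0.2976] [-89.9985  -0.0571   0.5514] q [ 14.0817   2.9624  14.1842 101.1659  -0.0119 103.5302]
```

```bash
python3 -m crank '.004 .015 .02 0 -.025 0;.0086 .0276 .04 0 -.025 0;.0086 .0276 .04 0 -.025 0;.0086 .0276 .04 0 -.025 0'
python3 - <<'E'
from h import *
import pickle
e,R,o=st();c=vision.get_calibration('wrist');a=vision.camera('wrist')
np.save('w3.npy',a);pickle.dump((c,e,o['tcp_rot']),open('w3.pkl','wb'));print(e,o['tcp_rot'])
cv2.imwrite('pics/w3.png',cv2.resize(a[100:384,150:350,::-1],(400*2,284*4)[::1] and (560,795),interpolation=cv2.INTER_CUBIC)[:600])
E
```

```text
time: 6.2
ee_pos: [0.5168, 0.1655, 0.269]
tcp_rot: [-90.0, 0.1, 1.8]
wrist_force: [0.6, 0.5, -3.6]
opening: 0.027
[0.5168 0.1655 0.269 ] [-90.0384   0.0624   1.8192]
```

View pics/w3.png

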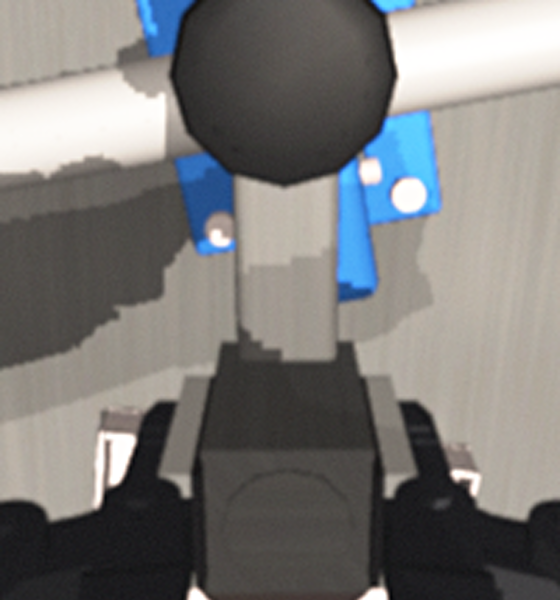

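```bash
python3 - <<'E'
from h import *
import pickle
c,e,r=pickle.load(open('w3.pkl','rb'));R=Ro.from_euler('xyz',r,degrees=True)
f=lambda u,v,z:R.inv().apply(plane(c,(150+(u+.5)/2.8-.5,100+(v+.5)/2.8-.5),e[2]+z)-e)
print('far',f(291,450,.023),'near',f(291,597,.023),'corners',f(203,450,.023),f(380,450,.023),'knob',f(284,72,.053))
E
```

```text
far [ 0.0013 -0.023   0.0143] near [ 0.0013 -0.023  -0.0146] corners [-0.0128 -0.023   0.0143] [ 0.0155 -0.023   0.0143] knob [ 0.0004 -0.0531  0.0758]
```

```bash
python3 -m crank '0 0 .025 0 0 0;-.0002 .01 .0493 0 0 0;-.0002 .02 .0493 0 0 0;-.0002 .027 .0493 0 0 0;-.0002 .027 .0493 0 0 0;-.0002 .027 .0493 0 0 0'
python3 -m crank '0 .003 0 0 0 0;0 .003 0 0 0 0;0 .006 0 0 0 0;0 .006 0 0 0 0'
python3 -c "
from h import *
goal((.515,.2148,.235),2);print(st()[2]['wrist_force'],st()[2]['torque'])"
```

```text
time: 6.85
ee_pos: [0.5155, 0.2139, 0.2426]
tcp_rot: [-90.0, -0.0, 1.7]
wrist_force: [0.6, -0.3, -2.9]
opening: 0.0272
time: 7.25
ee_pos: [0.5154, 0.2147, 0.2357]
tcp_rot: [-90.0, 0.0, 1.8]
wrist_force: [-0.5, -1.6, -3.6]
opening: 0.0271
shift [-0.0004  0.0007  0.0001] turn [ 0.0003 -0.004  -0.0004] from [0.5154 0.2147 0.2357] [-90.0191   0.0207   1.7696] q [ 22.6194   6.0174  10.4591  94.4678  -0.0105 110.8498]
[-0.451  -1.5803 -3.5941] [-0.2282  0.031   0.051 ]
```

```bash
python3 -m crank '0 .003 0 0 0 0;0 .003 0 0 0 0;0 .005 0 0 0 0;0 .005 0 0 0 0'
python3 -c "
from h import *
goal((.515,.2148,.235),2);print(st()[2]['wrist_force'],st()[2]['torque'])"
```

```text
time: 7.65
ee_pos: [0.5154, 0.2147, 0.2307]
tcp_rot: [-90.0, 0.0, 1.8]
wrist_force: [0.8, -3.0, -4.1]
opening: 0.0273
shift [-0.0004 -0.0043  0.0001] turn [ 0.0005 -0.004  -0.0002] from [0.5154 0.2147 0.2307] [-90.0303   0.0142   1.7724] q [ 22.6231   5.9192   9.8043  93.9092  -0.0232 110.8507]
[ 0.7615 -3.0482 -4.103 ] [-0.7203 -0.0656 -0.0365]
```

```bash
python3 -m crank '0 .003 -.0005 0 0 0;0 .006 -.0005 0 0 0;0 .009 -.0005 0 0 0;0 .009 -.0005 0 0 0'
python3 -m crank '0 .003 0 0 0 0;0 .006 0 0 0 0;0 .009 0 0 0 0;0 .009 0 0 0 0'
python3 -c "
from h import *
goal((.515,.2148,.212),2);print(st()[2]['wrist_force'],st()[2]['torque'])"
```

```text
time: 8.05
ee_pos: [0.5153, 0.2144, 0.2214]
tcp_rot: [-90.0, 0.0, 1.8]
wrist_force: [-0.1, -0.2, -3.3]
opening: 0.0274
time: 8.45
ee_pos: [0.5153, 0.2144, 0.2125]
tcp_rot: [-90.0, 0.0, 1.8]
wrist_force: [0.4, -0.3, -3.4]
opening: 0.0273
shift [-0.0003  0.0005  0.0004] turn [ 0.     -0.0038 -0.0005] from [0.5153 0.2144 0.2125] [-90.0016   0.0311   1.7814] q [ 22.5833   5.5979   7.4306  91.8624   0.0095 110.8019]
[ 0.3824 -0.334  -3.3933] [-0.0607  0.0178 -0.0281]
```

```bash
python3 -m crank '0 .0008 0 0 0 0;0 .0016 0 0 0 0;0 .0016 0 0 0 0'
python3 -c "
from h import *
goal((.515,.2148,.212),2);print(st()[2]['wrist_force'],st()[2]['torque'])"
```

```text
time: 8.75
ee_pos: [0.5155, 0.2144, 0.212]
tcp_rot: [-90.0, -0.0, 1.8]
wrist_force: [-1.2, -0.7, 2.2]
opening: 0.0275
shift [-0.0004  0.      0.0004] turn [-0.0003 -0.0038  0.0007] from [0.5155 0.2144 0.212 ] [-89.9802  -0.0415   1.7804] q [ 22.5821   5.5332   7.3122  91.7332   0.0037 110.8017]
[-1.2439 -0.7399  2.1778] [-0.2078  0.3838  0.0196]
```

```bash
python3 -m crank '0 0 0 0 0 0;0 0 0 0 0 0;0 0 0 0 0 0;0 0 0 0 0 0;0 -.01 0 0 0 0;0 -.029 0 0 0 0;0 -.029 .035 0 0 0;0 -.029 .075 0 0 0' -1
python3 -m crank '0 0 0 0 0 0;0 0 0 0 0 0;0 0 0 0 0 0;0 0 0 0 0 0;0 0 0 0 0 0;0 0 0 0 0 0;0 0 0 0 0 0;0 0 0 0 0 0' 1 40
python3 - <<'E'
from h import *
print(st()[0],st()[2]['wrist_force'],st()[2]['torque'])
e=st()[0];c=np.array([.5153,.2144]);d=e[:2]-c;print(np.hypot(*d),np.degrees(np.arctan2(d[1],d[0])))
E
```

```text
time: 9.55
ee_pos: [0.5137, 0.2894, 0.2424]
tcp_rot: [-89.9, -0.1, 1.6]
wrist_force: [0.8, -0.1, -0.2]
opening: 0.0854
time: 10.35
ee_pos: [0.5132, 0.2888, 0.2406]
tcp_rot: [-90.0, -0.0, 1.7]
wrist_force: [1.4, -3.2, 1.7]
opening: 0.0227
[0.5132 0.2888 0.2406] [ 1.4007 -3.2161  1.7417] [-0.7104 -0.2798 -0.0045]
0.07442710166544364 91.57991631749725
```

```bash
cat >t.py <<'E'
from h import *
e,R,o=st();c=np.array([.5153,.2144]);d=e[:2]-c;r=np.hypot(*d);u=d/r;t=np.array([u[1],-u[0]])
F=np.array(o['wrist_force']);print('r %.4f ang %.1f Ftan %.1f Frad %.1f Fz %.1f z %.4f'%(r,np.degrees(np.arctan2(d[1],d[0])),-F[:2]@t,-F[:2]@u,F[2],e[2]),o['torque'],o['time'])
E
python3 -m crank '.013 0 -.0011 0 0 0;.0257 0 -.0045 0 0 0;.0375 0 -.01 0 0 0;.0482 0 -.0175 0 0 0;.0575 0 -.0268 0 0 0;.065 0 -.0375 0 0 0;.0705 0 -.0493 0 0 0;.0739 0 -.062 0 0 0'; python3 t.py
```

```text
time: 11.15
ee_pos: [0.5889, 0.2312, 0.2424]
tcp_rot: [-89.7, -0.1, 1.9]
wrist_force: [-2.2, 7.5, 13.9]
opening: 0.0226
r 0.0755 ang 12.8 Ftan 7.7 Frad 0.5 Fz 13.9 z 0.2424 [ 1.6644  1.5599 -0.0118] 11.15
```

```bash
python3 -m crank '.0011 0 -.013 0 0 0;0 0 -.026 0 0 0;-.0034 0 -.0387 0 0 0;-.0089 0 -.0505 0 0 0;-.0164 0 -.0612 0 0 0;-.0257 0 -.0705 0 0 0;-.0364 0 -.078 0 0 0;-.0482 0 -.0835 0 0 0'; python3 t.py
```

```text
time: 11.95
ee_pos: [0.5467, 0.1424, 0.2436]
tcp_rot: [-90.2, -0.7, 1.6]
wrist_force: [13.9, -14.7, 13.9]
opening: 0.0226
r 0.0785 ang -66.4 Ftan 6.8 Frad -19.1 Fz 13.9 z 0.2436 [-2.5247 -2.9574 -0.076 ] 11.95
```

```bash
python3 - <<'E'
from h import *
a=vision.camera('scene')[150:310,240:400];b=vision.camera('side')[80:240,190:350]
cv2.imwrite('pics/m1.png',cv2.resize(np.hstack([a,b])[:,:,::-1],(800,400),interpolation=cv2.INTER_CUBIC))
E
python3 t.py
```

```text
r 0.0783 ang -67.4 Ftan 4.4 Frad -19.0 Fz 15.1 z 0.2440 [-2.8578 -2.1301 -0.0618] 12.05
```

View pics/m1.png

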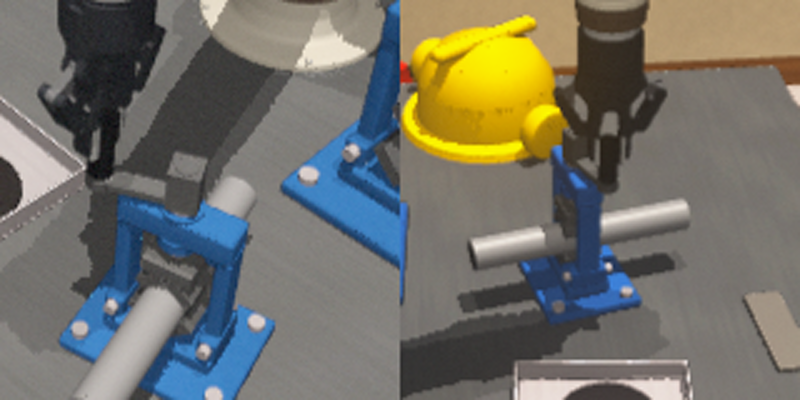

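The crank sits level on the shaft with the handle in the fingers (left half at 105,165); the radial strain is mine, so I relieve it.

```bash
python3 -m crank '.0007 -.001 -.0015 0 0 0;.0013 -.002 -.0033 0 0 0;.0013 -.002 -.0033 0 0 0'; python3 t.py
```

```text
time: 12.35
ee_pos: [0.5459, 0.1414, 0.2437]
tcp_rot: [-89.9, -0.2, 1.8]
wrist_force: [6.7, -2.1, 7.6]
opening: 0.0233
r 0.0791 ang -67.3 Ftan 5.4 Frad -4.6 Fz 7.6 z 0.2437 [-0.016  -1.1838 -0.0416] 12.35
```

```bash
python3 -m crank '-.0126 0 -.0034 0 0 0;-.0257 0 -.0045 0 0 0;-.0387 0 -.0034 0 0 0;-.0513 0 0 0 0 0;-.0632 0 .0055 0 0 0' - 25; python3 t.py
```

```text
time: 12.85
ee_pos: [0.4817, 0.1433, 0.2439]
tcp_rot: [-90.2, -0.2, 1.7]
wrist_force: [2.6, -11.1, 9.5]
opening: 0.0229
r 0.0787 ang -115.3 Ftan 7.1 Frad -8.9 Fz 9.5 z 0.2439 [-1.7406 -1.05   -0.0137] 12.85
```

```bash
python3 -m crank '-.011 -.001 .0065 0 0 0;-.0206 -.001 .016 0 0 0;-.0284 -.001 .0268 0 0 0;-.0342 -.001 .0388 0 0 0;-.0379 -.001 .0515 0 0 0'; python3 t.py
```

```text
time: 13.35
ee_pos: [0.4418, 0.1948, 0.2441]
tcp_rot: [-90.1, -0.1, 1.7]
wrist_force: [5.5, -6.2, 4.1]
opening: 0.0231
r 0.0761 ang -165.1 Ftan 7.4 Frad 3.7 Fz 4.1 z 0.2441 [-1.1709 -1.6298 -0.0068] 13.35
```

```bash
python3 -m crank '-.0011 0 .0133 0 0 0;0 0 .0266 0 0 0;.0034 0 .0396 0 0 0;.0089 0 .0517 0 0 0;.0164 0 .0627 0 0 0'; python3 t.py
```

```text
time: 13.85
ee_pos: [0.456, 0.2574, 0.2435]
tcp_rot: [-90.2, 0.0, 1.8]
wrist_force: [1.1, -13.6, 2.9]
opening: 0.0226
r 0.0732 ang 144.0 Ftan 10.4 Frad 8.9 Fz 2.9 z 0.2435 [-2.8475 -0.5454  0.0185] 13.85
```

```bash
python3 -m crank '.0015 0 -.0013 0 0 0;.0015 0 -.0013 0 0 0;.0015 0 -.0013 0 0 0'; python3 t.py
```

```text
time: 14.15
ee_pos: [0.4569, 0.2574, 0.2437]
tcp_rot: [-90.0, 0.1, 1.8]
wrist_force: [-4.2, 0.3, 6.7]
opening: 0.0229
r 0.0726 ang 143.6 Ftan 2.2 Frad -3.6 Fz 6.7 z 0.2437 [-0.1092  0.8853  0.0489] 14.15
```

```bash
python3 -m crank '.0092 0 .0092 0 0 0;.02 0 .0167 0 0 0;.0318 0 .0220 0 0 0'; python3 t.py;  python3 -m crank '0 0 0 0 0 0;0 0 0 0 0 0'; python3 t.py
```

```text
time: 14.45
ee_pos: [0.4868, 0.2802, 0.2435]
tcp_rot: [-90.0, 0.3, 1.8]
wrist_force: [-12.0, -3.7, 7.0]
opening: 0.0227
r 0.0717 ang 113.4 Ftan 12.5 Frad -1.3 Fz 7.0 z 0.2435 [-1.0711  2.4129  0.0175] 14.45
time: 14.65
ee_pos: [0.4877, 0.2804, 0.2434]
tcp_rot: [-90.0, 0.2, 1.8]
wrist_force: [-7.1, -0.1, 5.0]
opening: 0.023
r 0.0716 ang 112.7 Ftan 6.6 Frad -2.6 Fz 5.0 z 0.2434 [-0.1699  1.2408  0.0409] 14.65
```

```bash
python3 -m crank '.0063 0 .0018 0 0 0;.0126 0 .0034 0 0 0;.0191 0 .0042 0 0 0'; python3 t.py;  python3 -m crank '0 0 0 0 0 0;0 0 0 0 0 0;0 0 0 0 0 0'; python3 t.py
```

```text
time: 14.95
ee_pos: [0.5053, 0.2852, 0.2433]
tcp_rot: [-90.0, 0.3, 1.9]
wrist_force: [-14.5, -0.1, 5.9]
opening: 0.0231
r 0.0715 ang 98.0 Ftan 14.4 Frad -1.9 Fz 5.9 z 0.2433 [-0.2613  3.0107  0.0241] 14.95
time: 15.25
ee_pos: [0.5058, 0.2852, 0.2433]
tcp_rot: [-90.0, 0.3, 1.8]
wrist_force: [-10.0, 0.6, 6.0]
opening: 0.0232
r 0.0715 ang 97.7 Ftan 9.8 Frad -2.0 Fz 6.0 z 0.2433 [-0.1251  2.1991 -0.0057] 15.25
```

```bash
python3 -m crank '.005 0 .0001 0 0 0;.0105 0 .0002 0 0 0;.0105 0 .0002 0 0 0'; python3 t.py;  python3 -m crank '0 0 0 0 0 0;0 0 0 0 0 0;0 0 0 0 0 0'; python3 t.py
```

```text
time: 15.55
ee_pos: [0.516, 0.2859, 0.2432]
tcp_rot: [-90.0, 0.3, 1.9]
wrist_force: [-11.8, 0.9, 6.3]
opening: 0.0226
r 0.0715 ang 89.4 Ftan 11.8 Frad -0.8 Fz 6.3 z 0.2432 [-0.0518  2.7354  0.0349] 15.55
time: 15.85
ee_pos: [0.5159, 0.2859, 0.2433]
tcp_rot: [-90.0, 0.3, 1.9]
wrist_force: [-12.2, 0.6, 5.5]
opening: 0.0224
r 0.0715 ang 89.5 Ftan 12.2 Frad -0.5 Fz 5.5 z 0.2433 [-0.0461  2.641   0.0258] 15.85
```

```bash
python3 -m crank '0 0 0 0 0 0;0 0 0 0 0 0;0 0 0 0 0 0;0 0 0 0 0 0;0 0 0 0 0 0' -1; python3 -c "
from h import *
goal((.5153,.2144,.2125),0)"
python3 - <<'E'
from h import *
import pickle
e,R,o=st();c=vision.get_calibration('wrist');a=vision.camera('wrist')
pickle.dump((c,e,o['tcp_rot']),open('w4.pkl','wb'))
cv2.imwrite('pics/w4.png',cv2.resize(a[100:384,120:384,::-1],None,fx=2,fy=2,interpolation=cv2.INTER_CUBIC))
E
```

```text
time: 16.35
ee_pos: [0.5185, 0.2855, 0.2433]
tcp_rot: [-90.0, 0.0, 1.8]
wrist_force: [-0.9, -0.6, 1.1]
opening: 0.0853
shift [-0.0054  0.0308 -0.0709] turn [ 0.      0.0309 -0.    ] from [0.5185 0.2855 0.2433] [-90.0015   0.001    1.7702] q [ 28.833   10.9177  16.8049  95.8887  -0.0009 117.0628]
```

View pics/w4.png

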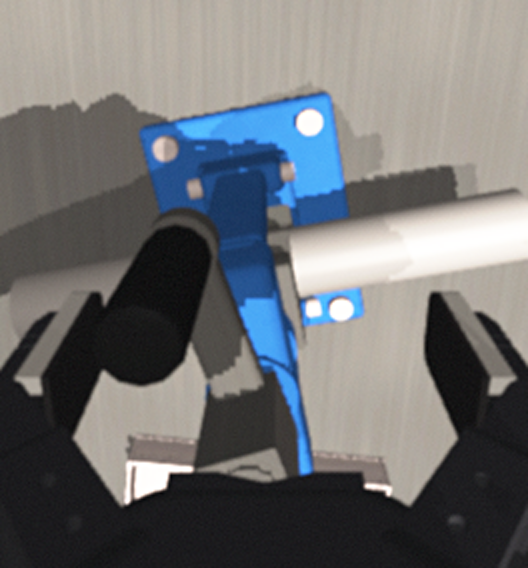

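```bash
python3 - <<'E'
from h import *
import pickle
c,e,r=pickle.load(open('w4.pkl','rb'))
f=lambda u,v,z:plane(c,(120+(u+.5)/2-.5,100+(v+.5)/2-.5),z)
k=f(143,349,.265);d=k[:2]-[.5153,.2144];print(k,np.hypot(*d),np.degrees(np.arctan2(d[1],d[0])))
kb=f(188,235,.205);d=kb[:2]-[.5153,.2144];print('base',kb,np.hypot(*d),np.degrees(np.arctan2(d[1],d[0])))
print('hub far top edge',f(206,463,.235),f(287,450,.235),'arm sides',f(225,395,.203),f(262,385,.203),f(192,340,.203),f(232,310,.203))
E
```

```text
[0.4909 0.2908 0.265 ] 0.08017551918952541 107.68866759039318
base [0.4935 0.2932 0.205 ] 0.08171173897335902 105.45968240425312
hub far top edge [0.5022 0.228  0.235 ] [0.5276 0.2338 0.235 ] arm sides [0.5061 0.228  0.203 ] [0.5197 0.2329 0.203 ] [0.4941 0.2514 0.203 ] [0.5083 0.2641 0.203 ]
```

The handle has sprung back some 17° on release (crank yaw about 106°, knob top at (143,349) in the crop). Regrasp the hub at that yaw.

```bash
python3 -m crank '0 -.045 0 0 0 0;-.002 -.045 -.035 0 -.13 0;-.0054 -.045 -.071 0 -.26 0;-.0054 -.045 -.071 0 -.26 0;-.0054 -.01 -.071 0 -.26 0;-.0054 .02 -.071 0 -.26 0;-.0054 .0308 -.071 0 -.26 0;-.0054 .0308 -.071 0 -.26 0'
python3 -m crank '0 0 0 0 0 0;0 0 0 0 0 0;0 0 0 0 0 0;0 0 0 0 0 0;0 0 0 0 0 0;0 0 0 0 0 0;0 0 0 0 0 0;0 0 0 0 0 0' 1 60
python3 -c "
from h import *
goal((.5153,.2144,.212),16.7);print(st()[2]['wrist_force'],st()[2]['torque'])"
```

```text
time: 17.2
ee_pos: [0.5146, 0.2144, 0.2113]
tcp_rot: [-90.0, 0.2, 16.6]
wrist_force: [0.1, -0.1, 0.3]
opening: 0.0859
time: 18.0
ee_pos: [0.5153, 0.2142, 0.2136]
tcp_rot: [-90.0, -0.1, 16.7]
wrist_force: [-1.3, -3.1, 6.0]
opening: 0.0276
shift [0.0001 0.0016 0.0002] turn [ 0.0001 -0.0006  0.001 ] from [0.5153 0.2142 0.2136] [-90.0038  -0.0567  16.6659] q [22.5797  5.5124  7.4619 91.8935 -0.0096 95.9139]
[-1.3422 -3.12    5.989 ] [-0.2901  0.4719  0.0336]
```

```bash
python3 -m crank '0 .001 0 0 .05 0;0 .001 0 0 .1 0;0 .001 0 0 .1 0;0 .001 0 0 .1 0'; python3 t.py; python3 -m crank '0 0 0 0 .05 0;0 0 0 0 .1 0;0 0 0 0 .1 0;0 0 0 0 .1 0'; python3 t.py
```

```text
time: 18.4
ee_pos: [0.515, 0.2141, 0.2134]
tcp_rot: [-90.0, -0.1, 11.0]
wrist_force: [-4.9, -4.0, 11.0]
opening: 0.0275
r 0.0004 ang -127.4 Ftan -1.5 Frad -6.2 Fz 11.0 z 0.2134 [-0.5313  1.1347  0.3724] 18.4
time: 18.8
ee_pos: [0.5151, 0.214, 0.2134]
tcp_rot: [-90.0, -0.1, 5.3]
wrist_force: [-3.8, -4.6, 11.0]
opening: 0.0279
r 0.0004 ang -117.1 Ftan -1.3 Frad -5.9 Fz 11.0 z 0.2134 [-0.5325  1.0952  0.758 ] 18.8
```

```bash
python3 -m crank '0 0 0 0 -.07 0;0 -.001 0 0 -.14 0;0 -.002 0 0 -.2 0;0 -.002 0 0 -.2 0'; python3 t.py; python3 -m crank '0 -.003 0 0 0 0;0 -.007 0 0 0 0;0 -.011 0 0 0 0;0 -.011 0 0 0 0'; python3 t.py
```

```text
time: 19.2
ee_pos: [0.5153, 0.2143, 0.2137]
tcp_rot: [-90.0, -0.0, 16.7]
wrist_force: [-0.4, -1.6, 1.3]
opening: 0.0277
r 0.0001 ang -79.1 Ftan -0.6 Frad -1.5 Fz 1.3 z 0.2137 [-0.2285  0.1089  0.0646] 19.2
time: 19.6
ee_pos: [0.5153, 0.2145, 0.2253]
tcp_rot: [-90.0, -0.0, 16.6]
wrist_force: [-0.9, 0.4, -4.4]
opening: 0.0275
r 0.0001 ang 132.8 Ftan 0.4 Frad -0.9 Fz -4.4 z 0.2253 [-0.0164  0.2143  0.0386] 19.6
```

```bash
python3 -m crank '0 -.02 0 0 0 0;0 -.045 0 0 0 0;0 -.07 0 0 0 0;0 -.075 -.03 0 .12 0;0 -.075 -.07 0 .24 0;0 -.075 -.11 0 .36 0;0 -.075 -.15 0 .48 0;0 -.075 -.15 0 .48 0'; python3 -c "
from h import *
goal((.472,-.237,.2),-74.4);print(st()[2]['opening'])"
```

```text
time: 20.4
ee_pos: [0.5592, 0.0667, 0.2993]
tcp_rot: [-90.1, -0.0, -11.3]
wrist_force: [-0.4, 1.2, -3.2]
opening: 0.0278
shift [-0.026   0.0997 -0.3148] turn [0.001 1.101 0.001] from [0.5592 0.0667 0.2993] [-90.0758  -0.017  -11.3166] q [  6.8379   8.6309  20.5255 101.902   -0.0773 108.1546]
0.027831435157551238
```

```bash
python3 -m crank '-.003 0 -.035 0 .14 0;-.006 0 -.075 0 .28 0;-.01 0 -.115 0 .42 0;-.014 .01 -.16 0 .56 0;-.018 .03 -.205 0 .7 0;-.021 .05 -.25 0 .84 0;-.024 .07 -.29 0 .98 0;-.026 .09 -.315 0 1.1 0'; python3 -c "
from h import *
goal((.472,-.237,.05),-74.4);print(st()[2]['opening'])"
```

```text
time: 21.2
ee_pos: [0.4726, -0.236, 0.2089]
tcp_rot: [-90.0, -0.0, -74.3]
wrist_force: [0.5, 0.0, -2.9]
opening: 0.0277
shift [ 0.0007  0.1589 -0.0009] turn [-0.0001  0.0025  0.0005] from [ 0.4726 -0.236   0.2089] [-89.9961  -0.031  -74.2554] q [-26.5258   1.391    2.6187  91.204   -0.0203 137.7296]
0.027714324872093007
```

```bash
python3 -m crank '0 .04 -.001 0 0 0;0 .08 -.001 0 0 0;0 .12 -.001 0 0 0;0 .15 -.001 0 0 0;0 .165 -.001 0 0 0;0 .17 -.001 0 0 0;0 .175 -.001 0 0 0;0 .175 -.001 0 0 0';python3 t.py; python3 -m crank '0 .004 0 0 0 0;0 .007 0 0 0 0;0 .009 0 0 0 0;0 .009 0 0 0 0';python3 t.py
```

```text
time: 22.0
ee_pos: [0.4732, -0.2343, 0.0355]
tcp_rot: [-89.9, -0.1, -73.8]
wrist_force: [-0.6, -0.6, -3.5]
opening: 0.0273
r 0.4507 ang -95.4 Ftan -0.6 Frad -0.7 Fz -3.5 z 0.0355 [-0.0105  0.07    0.0344] 22.0
time: 22.4
ee_pos: [0.4731, -0.2342, 0.0265]
tcp_rot: [-89.9, -0.0, -73.8]
wrist_force: [-2.6, 1.0, 3.9]
opening: 0.0274
r 0.4506 ang -95.4 Ftan -2.7 Frad 0.8 Fz 3.9 z 0.0265 [0.3657 0.0285 0.1799] 22.4
```

```bash
python3 -m crank '0 .0015 0 0 0 0;0 .0015 0 0 0 0;0 .0015 0 0 0 0';python3 t.py
python3 - <<'E'
from h import *
a=vision.camera('scene')[140:270,130:290];b=vision.camera('side')[210:340,220:380]
cv2.imwrite('pics/m2.png',cv2.resize(np.hstack([a,b])[:,:,::-1],(800,325),interpolation=cv2.INTER_CUBIC))
E
```

```text
time: 22.7
ee_pos: [0.4728, -0.2343, 0.0251]
tcp_rot: [-90.0, -0.0, -73.8]
wrist_force: [-4.8, 0.5, 5.2]
opening: 0.0271
r 0.4507 ang -95.4 Ftan -4.9 Frad 0.1 Fz 5.2 z 0.0251 [0.3601 0.4061 0.1643] 22.7
```

View pics/m2.png

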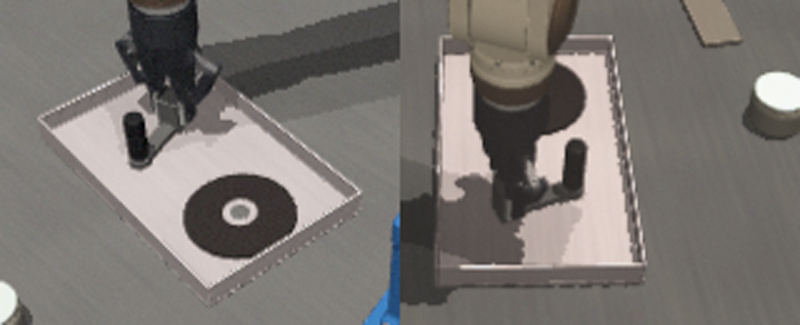

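The crank is over its place in the tray, knob at (133,130) and well inside the walls; it is still settling flat, so press on a little.

```bash
python3 -m crank '0 .001 0 0 0 0;0 .0015 0 0 0 0;0 .0015 0 0 0 0';python3 t.py
python3 -m crank '0 0 0 0 0 0;0 0 0 0 0 0;0 0 0 0 0 0;0 0 0 0 0 0;0 0 0 0 0 0;0 -.01 0 0 0 0;0 -.04 0 0 0 0;0 -.08 0 0 0 0' -1
python3 -m crank '0 -.05 0 0 0 0;0 -.09 0 0 0 0;0 -.09 0 0 0 0'
python3 - <<'E'
from h import *
import pickle
e,R,o=st();c=vision.get_calibration('wrist');a=vision.camera('wrist');s=vision.camera('scene')
pickle.dump((c,e,o['tcp_rot']),open('w5.pkl','wb'))
s=cv2.resize(s[190:320,230:380],(399,346),interpolation=cv2.INTER_CUBIC)
w=cv2.resize(a[60:260,130:360],(398,346),interpolation=cv2.INTER_CUBIC)
cv2.imwrite('pics/f.png',np.hstack([s,w])[:,:,::-1]);print(e,o['wrist_force'])
E
```

```text
time: 23.1
ee_pos: [0.4725, -0.2344, 0.0236]
tcp_rot: [-90.0, -0.0, -73.9]
wrist_force: [-6.4, 0.1, 6.4]
opening: 0.0269
r 0.4508 ang -95.4 Ftan -6.4 Frad -0.5 Fz 6.4 z 0.0236 [0.3023 0.6576 0.2057] 23.1
time: 23.9
ee_pos: [0.4716, -0.2336, 0.1026]
tcp_rot: [-90.1, 0.1, -73.9]
wrist_force: [0.3, -0.7, 0.5]
opening: 0.0856
time: 24.2
ee_pos: [0.4744, -0.235, 0.1997]
tcp_rot: [-89.6, -0.4, -73.9]
wrist_force: [1.0, -0.2, -0.4]
opening: 0.0853
[ 0.4744 -0.235   0.1997] [ 1.013  -0.1955 -0.383 ]
```

View pics/f.png

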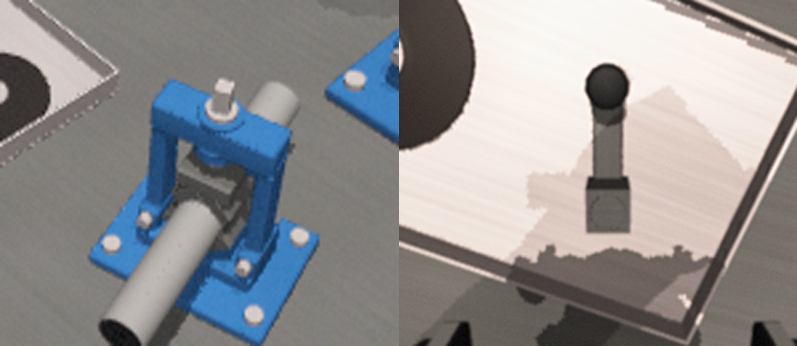

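The upper jaw sits down on the tube, the shaft is bare, and the crank lies flat in the tray (hub about 608,205, knob 606,87), clear of the walls and fingers.

```bash
python3 -m crank '0 0 0 0 0 0;0 0 0 0 0 0;0 0 0 0 0 0'; python3 -c "
from workcell import bot
print(bot.job_done())"
```

```text
time: 24.6
ee_pos: [0.4722, -0.2339, 0.1915]
tcp_rot: [-90.1, 0.1, -73.9]
wrist_force: [0.9, -0.4, 0.0]
opening: 0.0853
the job is handed in; nothing more can be done
None
```

I clamped the tube in the small vise and laid the crank flat in the tray again. The job was handed in at 24.6 s, and no verdict was given.

- **Seating:** The crank dropped onto the square at the angle read from the wrist camera and came to rest on the collar.
- **Clamping:** I turned it by the handle just over one turn (about 362°). The push while standing rose from 2 N to 12.2 N, inside the firm range of 10 to 14 N. The highest moving reading was 14.4 N, below the 18 N crush limit.
- **Crank returned:** It lifted off freely and I set it down gently, with at most about 10 N on the tray by the readings taken. The last picture shows it flat, handle up and clear of the walls and fingers. The tube was still in the vise with the jaw resting on it. The disc, offcut and tin looked undisturbed in the parts of the last pictures that show them.

Three readings were less clean:

- **Spring-back:** The handle went back about 17° when I let go. That is more than the socket's play of about 11°, so the screw may have backed off a little.
- **Check after letting go:** I twisted the crank again by its hub and felt 0.76 Nm, about 10 N at the handle, so the jaw was still loaded. I could not measure the jaw force itself.
- **Turning by the handle:** The handle's circle was off by up to 4 mm. This put up to 19 N of sideways force on it for a moment before I corrected it.

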